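# Put the glue-up kit away: spacer bars in the sizing rack, clamp caps over the rail

## Robot

A 6-joint arm with a two-finger parallel gripper is mounted at the origin on the work surface; the furniture and walls round the work are solid. World frame = base frame: x ahead of the robot, y to its left, z up, the work surface at z = 0. Lengths are in m, angles in rad, forces in N, time in s.
With the tool pointing down it reaches from about 0.35 to 0.775 m from the base axis. Payload 5.5 kg.
Tool frame: the origin (TCP) lies between the finger pads; the fingertips stand 8 mm ahead of it and the grasp point (between the pads) lies 11 mm behind it; z points along the fingers, y is the line along which they close (so a half turn about z gives the same grasp; the last joint's range is limited). The gripper opens to 85 mm and grips with 20 to 120 N. Pads are 22 mm wide; open, the fingers measure 114 mm over their backs; the gripper's body (76 mm by 85 mm) begins 54 mm behind the grasp point. The pads swing forward as they close: fully open they stand 13 mm farther back than shut.
Start: joints at [-1.441, 0.313, 0.046, 1.304, 0, 1.431], TCP at [0.153, -0.554, 0.2] pointing down, gripper open.
Joint ranges: [-2.76, 2.76], [-0.86, 1.69], [-1.03, 1.26], [-2.2, 2.34], [-1.47, 1.5], [-3.14, 3.14]. Speed limits (rad/s): [2.57, 2.57, 3.14, 3.14, 3.14, 3.14].

## Interface

Orientations are given as a unit quaternion [w, x, y, z].
In Python, from workcell import status, vision, job gives the robot as it stands. The module is installed in compiled form; this text tells all that it offers.
- The arm moves only by the tool apply_moves, never from a script. Its argument "moves" is one flat list of numbers, 6 for each row, row after row: the shift along the world's x, y, z in units of 25 mm (1.0 is 25 mm), then the turn, a rotation vector about the world's x, y, z in rad. In form: [x, y, z, rx, ry, rz, x, y, z, rx, ry, rz, ...]. A call has 1 to 20 rows; each row is the pose to reach, as a shift and turn from the pose commanded when the call began; what a row does not reach only later rows make up. A row lasts 1/12 s, in which the tool goes at most 41.7 mm and 7.16 degrees, less where a joint would pass 70% of its speed; a pose out of reach is approached as far as the arm can. A call with a gripper value outside its range is refused whole. "claw" is the opening in per cent of the stroke, from 0 (shut) to 100 (fully open), set as the call begins (left out, the last holds). The fingers move at their own pace and stop on an object; "newtons" is the grip in N (left out, the last holds). Time passes only in rows, so rows that repeat a pose let the fingers close. It gives the time, the measured TCP pose, the force, the opening and the grip force at its end, in the units of the state.
- status.get_state(): the state, without advancing time (a new reading comes with each control period).
- vision.read_camera(name): name is "scene" or "top" or "wrist"; returns a dict with "image" (420x560x3 uint8, blue, green, red), "camera_matrix" (3x3 intrinsics, pixels), "camera_from_world" (4x4, takes a point from world to camera coordinates). Camera axes: x right, y down, z forward; pixel columns grow to the right and rows downward; lengths in m; the calibration is good to about 2 mm. A picture is of the moment at which its call begins. There is no depth.
- job.hand_in(): hands the job in; it is judged then, once.
The state is a dict: "clock": time; "joint_pos": joint angles; "qvel": joint speeds; "tau": joint torques, N m; "tcp_pos": TCP position; "orientation": TCP orientation; "wrist_force": force on the tool from outside, world axes, zero at the start; "ft_torque": the same for the moment, N m; "finger_gap": finger opening in m; "grip_force": force on a finger pad.
Only numpy, scipy, OpenCV 4.12 (cv2) and the standard library are available. Lean on these libraries where they do the work, as an engineer would, in place of code of your own. Each camera call takes 0.05 s, during which the arm holds its last target. There are 200 camera calls.

## Task

Put the glue-up kit away. Drop every square spacer bar that is here into its own notch of the sizing rack, so that it lies level across both combs and stops on the ledges at its thickness; the red one was dropped into the widest notch by mistake, so move it to its own. Hang every orange clamp cap over the round bar of the rail, legs down on both sides and along the bar, and leave the glue bottle and the screw jar undisturbed.

Things in the scene. Friction and masses are not known exactly. Their poses are not given: they have to be found in the camera images.
- rack: Fixed wooden sizing rack, origin under it on the bench: base 100 x 250 x 8 mm, two upright combs 12 mm thick at x = -28 and +28 mm, 44 mm clear between them down to the base. Both have the same four notches in a row along y, widest at +y; bars lie along x across both. 45 degree tooth tips 77 mm high. Stop boards 62 mm high at x = -68 and +68 mm close the ends of the wider three.
- slot39 (a point): Middle of the 39 mm (green) notch, half way between the combs, on the level of its ledges, 40 mm above the bench; axes as the rack. Its mouth is 43 mm wide from 62 mm height down to the ledges, below them it is 32 mm wide, floor at 22 mm: bars thinner than its own fall through to the floor, its own stops on the ledges, thicker ones stay on top.
- slot30 (a point): Middle of the 30 mm (blue) notch, half way between the combs, on the level of its ledges, 40 mm above the bench; axes as the rack. Its mouth is 34 mm wide from 62 mm height down to the ledges, below them it is 23 mm wide, floor at 22 mm: bars thinner than its own fall through to the floor, its own stops on the ledges, thicker ones stay on top.
- slot21 (a point): Middle of the 21 mm (red) notch, half way between the combs, on the level of its ledges, 40 mm above the bench; axes as the rack. Its mouth is 25 mm wide from 62 mm height down to the ledges, below them it is 14 mm wide, floor at 22 mm: bars thinner than its own fall through to the floor, its own stops on the ledges, thicker ones stay on top.
- slot12 (a point): Middle of the 12 mm (yellow) notch, half way between the combs, on the level of its ledges, 40 mm above the bench; axes as the rack. Its mouth is 16 mm wide from 62 mm height down to the ledges, below them it is 5 mm wide, floor at 22 mm: bars thinner than its own fall through to the floor, its own stops on the ledges, thicker ones stay on top.
- bar39: Loose square spacer bar of painted aluminium, green, 39 x 39 mm, 120 mm long, 493 g. Origin at its centre, x along its length; its four long sides are alike. In its own notch its centre is 19.5 mm above the slot point. If present, it starts lying on the bench.
- bar30: Loose square spacer bar of painted aluminium, blue, 30 x 30 mm, 120 mm long, 292 g. Origin at its centre, x along its length; its four long sides are alike. In its own notch its centre is 15 mm above the slot point. If present, it starts lying on the bench.
- bar21: Loose square spacer bar of painted aluminium, red, 21 x 21 mm, 120 mm long, 143 g. Origin at its centre, x along its length; its four long sides are alike. In its own notch its centre is 10.5 mm above the slot point. It starts dropped by mistake into the widest notch, lying on that notch's floor (its centre 32.5 mm above the bench).
- bar12: Loose square spacer bar of painted aluminium, yellow, 12 x 12 mm, 120 mm long, 47 g. Origin at its centre, x along its length; its four long sides are alike. In its own notch its centre is 6 mm above the slot point. If present, it starts lying on the lid of the wooden chisel box (lid top 72 mm high).
- cap_a: Loose orange U-shaped clamp cap (rigid channel, open below), 46 mm long along its x, 40 mm wide over the two legs (along y), 30 mm clear between the legs, walls 5 mm, heavy feet, 110 g. Origin: middle of the underside of the crown; the crown's top is 5 mm above it and the legs reach 40 mm below it. If present, it starts standing on its legs on the right-hand front of the bench.
- cap_b: Loose orange U-shaped clamp cap (rigid channel, open below), 46 mm long along its x, 40 mm wide over the two legs (along y), 30 mm clear between the legs, walls 5 mm, heavy feet, 110 g. Origin: middle of the underside of the crown; the crown's top is 5 mm above it and the legs reach 40 mm below it. If present, it starts standing on its legs on the lid of the wooden chisel box (lid top 72 mm high).
- cap_c: Loose orange U-shaped clamp cap (rigid channel, open below), 46 mm long along its x, 40 mm wide over the two legs (along y), 30 mm clear between the legs, walls 5 mm, heavy feet, 110 g. Origin: middle of the underside of the crown; the crown's top is 5 mm above it and the legs reach 40 mm below it. If present, it starts standing on its legs on the lid of the wooden chisel box (lid top 72 mm high).
- rail_mid (a point): Middle of the fixed hanging rail, on the axis of its round horizontal bar (16 mm diameter, 190 mm long along the point's y, z up, held by a post at each end). 130 mm above the bench. A hung cap's crown lies on the bar (cap origin 8 mm above this axis), cap x along the bar; three fit side by side, origins within 60 mm of the middle (posts 20 mm thick at the ends).
- glue_bottle: Yellow glue bottle with red nozzle, 56 mm diameter, 179 mm tall, origin under its foot. Bystander.
- screw_jar: Glass screw jar with dark lid, 70 mm diameter, 86 mm tall, origin under its foot. Bystander.

How it is judged:
At the end, for the whole second after the job is handed in: Every bar present rests on its own notch's ledges (6 mm in height and across, 18 mm lengthwise, 0.1 rad); every cap present sits astride the rail bar (origin 0-16 mm over its axis, 14 mm across, 70 mm from its middle, upright to 0.35 rad, along it to 0.3 rad); all at rest (z of bar39 in the frame of slot39 between 0.0135 and 0.0255 m and y of bar39 in the frame of slot39 between -0.006 and 0.006 m and x of bar39 in the frame of slot39 between -0.018 and 0.018 m and angle between the x axis of bar39 and the x axis of slot39, either way round below 0.1 rad and linear speed of each of bar39, bar30, bar21, bar12, cap_a, cap_b, cap_c below 0.03 m/s and z of bar30 in the frame of slot30 between 0.009 and 0.021 m and y of bar30 in the frame of slot30 between -0.006 and 0.006 m and x of bar30 in the frame of slot30 between -0.018 and 0.018 m and angle between the x axis of bar30 and the x axis of slot30, either way round below 0.1 rad and z of bar21 in the frame of slot21 between 0.0045 and 0.0165 m and y of bar21 in the frame of slot21 between -0.006 and 0.006 m and x of bar21 in the frame of slot21 between -0.018 and 0.018 m and angle between the x axis of bar21 and the x axis of slot21, either way round below 0.1 rad and z of bar12 in the frame of slot12 between 0 and 0.012 m and y of bar12 in the frame of slot12 between -0.006 and 0.006 m and x of bar12 in the frame of slot12 between -0.018 and 0.018 m and angle between the x axis of bar12 and the x axis of slot12, either way round below 0.1 rad and z of cap_a in the frame of rail_mid between 0 and 0.016 m and x of cap_a in the frame of rail_mid between -0.014 and 0.014 m and y of cap_a in the frame of rail_mid between -0.07 and 0.07 m and angle between each of cap_a, cap_b, cap_c's own z axis and vertical below 0.35 rad and angle between the x axis of each of cap_a, cap_b, cap_c and the y axis of rail_mid, either way round below 0.3 rad and z of cap_b in the frame of rail_mid between 0 and 0.016 m and x of cap_b in the frame of rail_mid between -0.014 and 0.014 m and y of cap_b in the frame of rail_mid between -0.07 and 0.07 m and z of cap_c in the frame of rail_mid between 0 and 0.016 m and x of cap_c in the frame of rail_mid between -0.014 and 0.014 m and y of cap_c in the frame of rail_mid between -0.07 and 0.07 m); the robot touches nothing.
It fails at once if the glue bottle is knocked over or pushed more than 30 mm (distance of glue_bottle from where it was at the start of the episode above 0.03 m or angle between glue_bottle's own z axis and vertical above 0.5 rad).
It fails at once if the screw jar is knocked over or pushed more than 30 mm (distance of screw_jar from where it was at the start of the episode above 0.03 m or angle between screw_jar's own z axis and vertical above 0.5 rad).
Of bar39, bar30, bar12, cap_a, cap_b, cap_c only 4 to 6 are there at a start; the rules pass over those that are not, and their reading is None.
At some moment in a run one of bar39, bar30 may be knocked a few centimetres aside while the robot is not near it.
Once in a run the grip may slacken for a moment while it holds something.
It also fails if it takes over 210 s, if anything falls off the work surface, if the arm or the gripper's body presses on something with over 40 N, if the wrist force passes 120 N, or if a joint passes its speed limit or range.

## Working session

There is one attempt and no reset: what is moved stays moved. The work goes in short steps, Python scripts to look and compute and a tool call to move; the robot and the scene stay as the last step left them, time stands still between calls to the robot, and variables do not carry over. Pictures are saved under pics/ and viewed, at most 14 in all, crops included, and the job is handed in when it is done.

Besides the shell and the picture viewer there is one more tool, called after "Request:" by a JSON object that holds its "name" and its "arguments". apply_moves: Moves the arm, as the interface text tells. Its arguments: {"type":"object","properties":{"moves":{"type":"array","items":{"type":"number"}},"claw":{"type":"number"},"newtons":{"type":"number"}},"required":["moves"]}

```bash
mkdir -p pics; cat > h.py <<'E'
import numpy as np, cv2
from workcell import status, vision, job
def cam(n):
    r=vision.read_camera(n); return r['image'],np.array(r['camera_matrix']),np.array(r['camera_from_world'])
def ray(px,K,T):
    d=np.linalg.inv(K)@np.array([px[0],px[1],1.]); R=T[:3,:3]; return -R.T@T[:3,3], R.T@d
def onz(px,z,K,T):
    o,d=ray(px,K,T); return o+d*(z-o[2])/d[2]
def proj(p,K,T):
    c=T[:3,:3]@np.array(p)+T[:3,3]; u=K@c; return u[:2]/u[2]
E
python3 - <<'E'
from h import *
print(status.get_state())
for n in ['top','scene','wrist']:
    i,K,T=cam(n); cv2.imwrite(f'pics/{n}0.png',i); np.savez(n+'0.npz',i=i,K=K,T=T); print(n,K.tolist(),np.round(-T[:3,:3].T@T[:3,3],3),np.round(T[:3,:3],2).tolist())
E
```

```text
{'clock': 0.0, 'joint_pos': array([-1.44058477e+00,  3.14063474e-01,  4.49589323e-02,  1.30361248e+00,
       -2.02296436e-05,  1.43119736e+00]), 'qvel': array([ 0.00103271,  0.00016114, -0.00082292,  0.00015046,  0.00059092,
        0.0023057 ]), 'tau': array([-6.22047501e-04, -4.80627930e+01,  2.98532814e+01,  1.91851758e-02,
       -1.88406370e-04,  1.07788236e-05]), 'tcp_pos': array([ 0.15317348, -0.55361459,  0.19946487]), 'orientation': array([-9.60382693e-04,  9.90913620e-01,  1.34496380e-01, -5.60714233e-06]), 'wrist_force': array([-0.38554506,  0.30024027, -0.17130233]), 'ft_torque': array([-0.02228455,  0.02742184,  0.03635061]), 'grip_force': 0.0, 'finger_gap': 0.08522869785128848}
top [[416.17099787704456, 0.0, 277.9728907881716], [0.0, 416.17099787704456, 210.53501342056174], [0.0, 0.0, 1.0]] [0.539 0.079 1.211] [[0.01, -1.0, -0.0], [-1.0, -0.01, -0.05], [0.05, 0.0, -1.0]]
scene [[415.055508118667, 0.0, 279.52133369798355], [0.0, 415.055508118667, 212.41721086888023], [0.0, 0.0, 1.0]] [0.136 0.642 0.986] [[-0.77, -0.64, 0.0], [-0.5, 0.59, -0.64], [0.41, -0.49, -0.77]]
wrist [[320.38372615903114, 0.0, 285.283672639879], [0.0, 320.38372615903114, 214.63667382857807], [0.0, 0.0, 1.0]] [ 0.225 -0.534  0.373] [[0.27, -0.96, -0.0], [-0.92, -0.26, 0.29], [-0.28, -0.08, -0.96]]
```

View pics/top0.png

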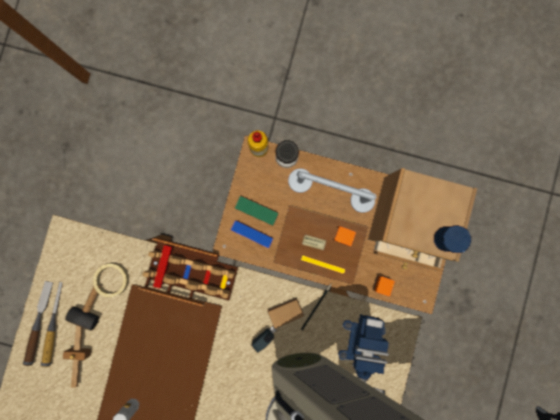

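View pics/scene0.png

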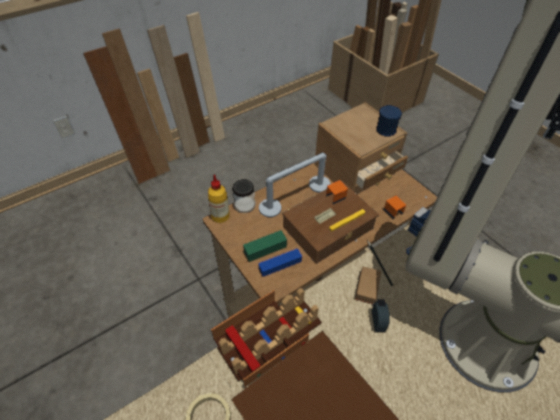

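```bash
cat >> h.py <<'E'
HSV={'green':((70,100,30),(90,255,160)),'blue':((108,150,80),(125,255,255)),'red':((0,200,90),(4,255,255)),'yellow':((22,200,140),(32,255,255)),'orange':((6,215,180),(14,255,255))}
def blobs(i,c,amin=15):
    m=cv2.inRange(cv2.cvtColor(i,cv2.COLOR_BGR2HSV),*map(np.array,HSV[c]))
    cs,_=cv2.findContours(m,cv2.RETR_EXTERNAL,cv2.CHAIN_APPROX_NONE)
    return [k for k in cs if cv2.contourArea(k)>=amin]
def rect(k,z,K,T):
    "min-area rectangle of a contour cast onto height z: centre, long/short, direction of long side"
    p=np.array([onz(q[0],z,K,T)[:2] for q in k],np.float32)*1000
    (c,s,a)=cv2.minAreaRect(p); a=np.radians(a)
    if s[0]<s[1]: a+=np.pi/2; s=s[::-1]
    return np.round(c,1),np.round(s,1),round((a+np.pi/2)%np.pi-np.pi/2,3)
E
python3 - <<'E'
from h import *
Z={'green':.039,'blue':.03,'red':.043,'yellow':.084,'orange':.045}
for n in ['top','scene']:
    d=np.load(n+'0.npz'); i,K,T=d['i'],d['K'],d['T']
    for c in HSV:
        for k in blobs(i,c):
            x,y,w,h=cv2.boundingRect(k)
            print(n,c,(x,y,w,h),cv2.contourArea(k),rect(k,Z[c],K,T), rect(k,.117,K,T)[0] if c=='orange' else '')
d=np.load('top0.npz');i=d['i']
cv2.imwrite('pics/rackz.png',cv2.resize(i[225:310,135:250],None,fx=6.5,fy=6.5,interpolation=cv2.INTER_CUBIC))
cv2.imwrite('pics/railz.png',cv2.resize(i[130:310,230:470],None,fx=3.3,fy=3.3,interpolation=cv2.INTER_CUBIC))
E
```

```text
top green (237, 198, 40, 26) 403.5 (array([601.3, 144.5]), array([111.5,  32.2]), np.float64(1.151)) 
top blue (184, 266, 6, 12) 30.0 (array([426.2, 338.8]), array([32.6, 10.1]), np.float64(-0.262)) 
top blue (232, 222, 39, 25) 326.0 (array([534.9, 156.9]), array([114.2,  26.5]), np.float64(1.116)) 
top red (203, 271, 7, 13) 45.0 (array([413.1, 280.3]), array([34.1, 14.1]), np.float64(-0.309)) 
top red (154, 245, 18, 42) 292.0 (array([443.7, 405.8]), array([118.2,  24.7]), np.float64(-0.252)) 
top red (254, 133, 7, 8) 33.0 (array([810. , 143.7]), array([20.1, 17. ]), np.float64(0.009)) 
top yellow (221, 275, 6, 14) 42.0 (array([406. , 227.8]), array([35.5, 11.6]), np.float64(-0.186)) 
top yellow (301, 256, 44, 17) 161.0 (array([454.4, -38.5]), array([120.6,  12.4]), np.float64(1.267)) 
top yellow (249, 135, 18, 16) 102.5 (array([782.8, 138.7]), array([47.2, 38.9]), np.float64(-1.43)) 
top orange (377, 277, 17, 18) 185.0 (array([ 392.8, -215.2]), array([43.1, 36.7]), np.float64(-0.328)) [ 401.9 -197. ]
top orange (335, 227, 20, 19) 214.5 (array([ 530.4, -103.8]), array([46.7, 40.8]), np.float64(1.247)) [530.9 -92.5]
scene green (245, 232, 41, 28) 575.0 (array([592.2, 153.1]), array([118.3,  51.2]), np.float64(1.148)) 
scene blue (261, 331, 9, 11) 32.0 (array([422.2, 348.6]), array([30. ,  8.6]), np.float64(-0.099)) 
scene blue (260, 250, 41, 22) 340.5 (array([532.1, 162.1]), array([116.7,  29.5]), np.float64(1.131)) 
scene red (226, 326, 34, 45) 395.5 (array([441.4, 408. ]), array([118.5,  22. ]), np.float64(-0.244)) 
scene red (279, 318, 8, 5) 18.5 (array([410.1, 296.8]), array([15.8, 10.7]), np.float64(-0.121)) 
scene red (212, 179, 7, 9) 26.0 (array([864.9,  78.7]), array([32.9, 19.4]), np.float64(-0.187))
```

View pics/rackz.png

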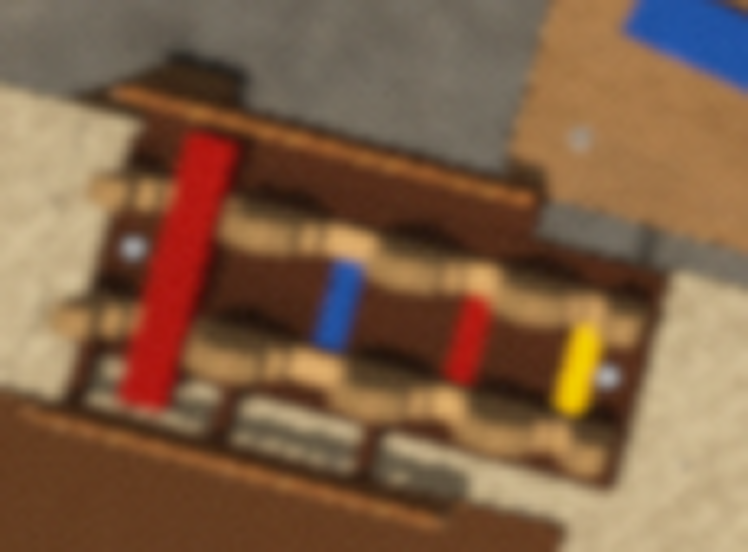

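View pics/railz.png

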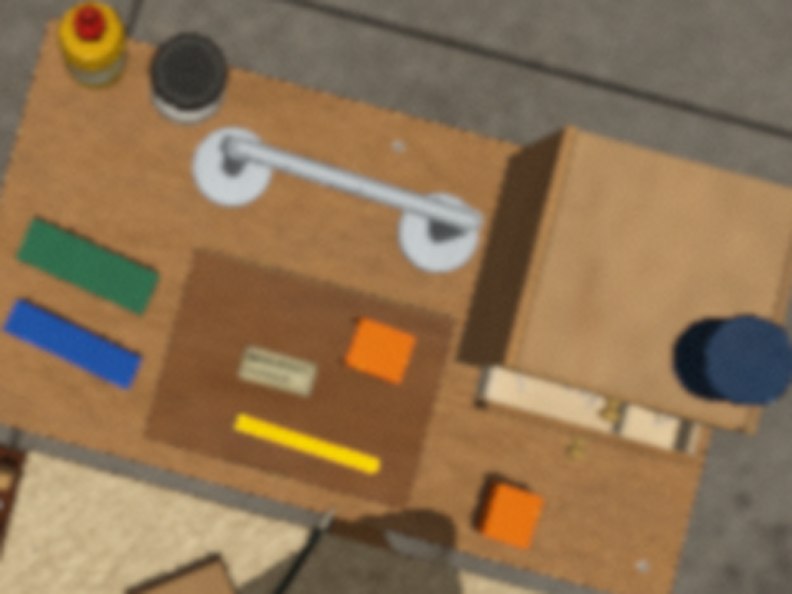

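```bash
python3 - <<'E'
from h import *
d=np.load('top0.npz'); i,K,T=d['i'],d['K'],d['T']
s=np.load('scene0.npz')
a,b=onz((299,174),.13,K,T),onz((375.5,196.7),.13,K,T); print('rail top',a,b,(a+b)/2,np.arctan2(*(a-b)[1::-1]))
a,b=onz((268,183),.13,s['K'],s['T']),onz((325,158),.13,s['K'],s['T']); print('rail scene',a,b,(a+b)/2)
for c in ['blue','red','yellow']:
    for k in blobs(i,c): print(c,rect(k,.008,K,T))
E
```

```text
rail top [0.6915136  0.02824724 0.13      ] [ 0.63336332 -0.17115086  0.13      ] [ 0.66243846 -0.07145181  0.13      ] 1.28703688189749
rail scene [0.6840498  0.03323419 0.13      ] [ 0.62108344 -0.15578343  0.13      ] [ 0.65256662 -0.06127462  0.13      ]
blue (array([424.1, 343.7]), array([33.2, 10.3]), np.float64(-0.262))
blue (array([534.8, 158.3]), array([116.3,  27. ]), np.float64(1.116))
red (array([409.3, 286.3]), array([35.1, 14.6]), np.float64(-0.309))
red (array([440.8, 415.5]), array([121.8,  25.4]), np.float64(-0.252))
red (array([818.1, 145.6]), array([20.7, 17.5]), np.float64(0.009))
yellow (array([397. , 237.8]), array([37.9, 12.4]), np.float64(-0.186))
yellow (array([448.7, -46.5]), array([128.8,  13.2]), np.float64(1.267))
yellow (array([799.3, 142.7]), array([50.4, 41.5]), np.float64(-1.43))
```

Request:
{"name": "apply_moves", "arguments": {"moves": [0, 0, 4, 0, 0, 0, 0, 0, 4, 0, 0, 0, 0, 0, 4, 0, 0, 0, 10, 8, 4, 0, 0, 0.45, 10, 8, 4, 0, 0, 0.45, 10, 8, 4, 0, 0, 0.45, 10, 8, 4, 0, 0, 0.45, 10, 8, 4, 0, 0, 0.9, 10, 8, 4, 0, 0, 0.9, 10, 8, 4, 0, 0, 0.9, 10, 18, 2, 0, 0, 1.05, 10, 18, 2, 0, 0, 1.05, 10, 18, 2, 0, 0, 1.05, 10, 18, 2, 0, 0, 1.05, 10, 18, 2, 0, 0, 1.05, 10, 18, 2, 0, 0, 1.05, 10, 18, 2, 0, 0, 1.05, 10, 18, 2, 0, 0, 1.05, 10, 18, 2, 0, 0, 1.05]}}

```text
clock: 1.73
tcp_pos: [0.403, -0.1029, 0.2503]
orientation: [-0.0, 0.789, 0.614, -0.0]
wrist_force: [-0.3, -0.5, -0.1]
finger_gap: 0.0852
grip_force: 0.0
```

```bash
python3 - <<'E'
from h import *
i,K,T=cam('wrist'); cv2.imwrite('pics/w1.png',i); np.savez('w1.npz',i=i,K=K,T=T)
print(-T[:3,:3].T@T[:3,3])
Z={'green':.039,'blue':.03,'red':.043,'yellow':.084,'orange':.117}
for c in HSV:
    for k in blobs(i,c,100): print(c,cv2.boundingRect(k),rect(k,Z[c],K,T), rect(k,.045,K,T) if c=='orange' else '')
E
```

```text
[ 0.42095032 -0.03032089  0.42389062]
yellow (312, 52, 19, 102) (array([456.7, -27.5]), array([96.1, 12.6]), np.float64(1.265))
```

View pics/w1.png

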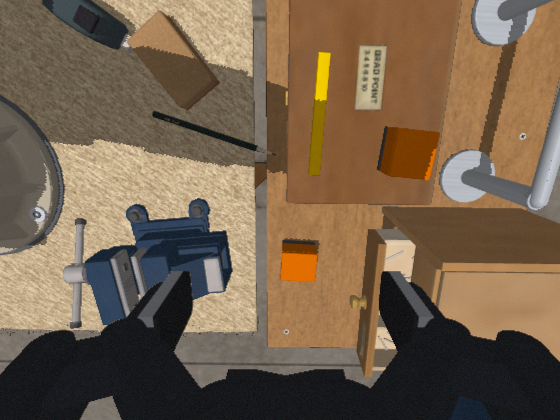

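```bash
python3 - <<'E'
from h import *
i=np.load('w1.npz')['i']
a=cv2.resize(i[110:200,360:460],None,fx=4,fy=4,interpolation=cv2.INTER_CUBIC)
b=cv2.resize(i[225:315,260:360],None,fx=4,fy=4,interpolation=cv2.INTER_CUBIC)
cv2.imwrite('pics/caps.png',np.clip(np.hstack([a,b])*1.5,0,255).astype('uint8'))
E
```

```text
(no output)
```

View pics/caps.png

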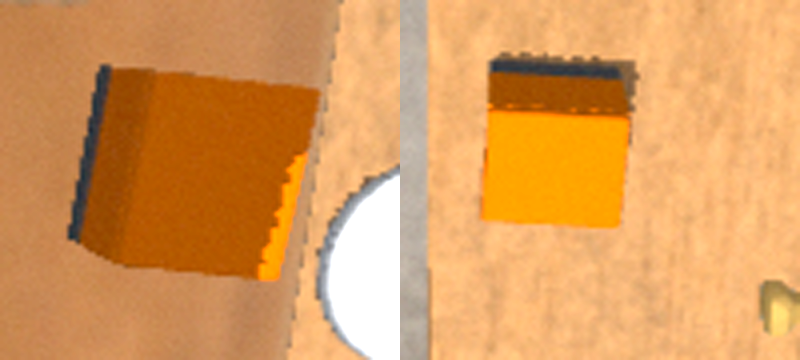

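```bash
python3 - <<'E'
from h import *
d=np.load('w1.npz');K,T=d['K'],d['T']
def q(n,pts,z):
    w=np.array([onz(p,z,K,T)[:2] for p in pts]); c=w.mean(0); e1=(w[1]+w[2]-w[0]-w[3])/2; e2=(w[2]+w[3]-w[0]-w[1])/2
    print(n,c.round(4),np.linalg.norm(e1).round(4),np.arctan2(e1[1],e1[0]).round(3),np.linalg.norm(e2).round(4),np.arctan2(e2[1],e2[0]).round(3))
q('capA',[(260+(x-400)/4,225+y/4) for x,y in [(488,110),(628,115),(617,227),(483,220)]],.045)
q('capBox',[(360+x/4,110+y/4) for x,y in [(155,70),(320,88),(278,280),(125,265)]],.117)
q('yel',[(318,53),(330,53),(321,175),(309,175)],.084)
a,b=onz((541,205),.13,K,T),onz((560,145),.13,K,T);print('rail',a,b)
E
```

```text
capA [ 0.3914 -0.2162] 0.0447 -0.295 0.0398 -1.871
capBox [ 0.5312 -0.0935] 0.0382 -0.348 0.0454 -1.888
yel [ 0.4539 -0.0392] 0.0122 -0.247 0.1183 -1.864
rail [ 0.63649767 -0.16749375  0.13      ] [ 0.65407674 -0.11430324  0.13      ]
```

Request:
{"name": "apply_moves", "arguments": {"moves": [-0.46, -4.53, -2, 0, 0, 0.4, -0.46, -4.53, -2, 0, 0, 0.4, -0.46, -4.53, -2, 0, 0, 0.4, -0.46, -4.53, -2, 0, 0, 0.8, -0.46, -4.53, -2, 0, 0, 0.8, -0.46, -4.53, -2, 0, 0, 0.8, -0.46, -4.53, -2, 0, 0, 1.2, -0.46, -4.53, -2, 0, 0, 1.2, -0.46, -4.53, -2, 0, 0, 1.2, -0.46, -4.53, -2, 0, 0, 1.52, -0.46, -4.53, -2, 0, 0, 1.52, -0.46, -4.53, -2, 0, 0, 1.52, -0.46, -4.53, -4, 0, 0, 1.52, -0.46, -4.53, -5.5, 0, 0, 1.52, -0.46, -4.53, -7, 0, 0, 1.52, -0.46, -4.53, -8, 0, 0, 1.52, -0.46, -4.53, -8.6, 0, 0, 1.52, -0.46, -4.53, -9.12, 0, 0, 1.52, -0.46, -4.53, -9.12, 0, 0, 1.52, -0.46, -4.53, -9.12, 0, 0, 1.52]}}

```text
clock: 3.45
tcp_pos: [0.3911, -0.2184, 0.022]
orientation: [-0.001, 0.151, 0.988, 0.0]
wrist_force: [-0.2, -0.4, 0.1]
finger_gap: 0.0851
grip_force: 0.0
```

Request:
{"name": "apply_moves", "arguments": {"moves": [0, 0, 0, 0, 0, 0, 0, 0, 0, 0, 0, 0, 0, 0, 0, 0, 0, 0, 0, 0, 0, 0, 0, 0, 0, 0, 0, 0, 0, 0, 0, 0, 0, 0, 0, 0, 0, 0, 0, 0, 0, 0, 0, 0, 0, 0, 0, 0], "claw": 10, "newtons": 50}}

```text
clock: 4.12
tcp_pos: [0.3918, -0.2174, 0.0225]
orientation: [0.0, 0.15, 0.989, 0.0]
wrist_force: [1.0, -0.3, -0.3]
finger_gap: 0.0091
grip_force: 0.0
```

```bash
python3 - <<'E'
from h import *
i,K,T=cam('wrist'); cv2.imwrite('pics/w2.png',i); np.savez('w2.npz',i=i,K=K,T=T)
E
```

```text
(no output)
```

View pics/w2.png

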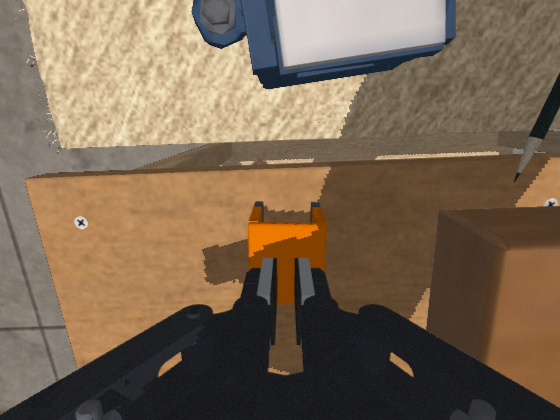

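```bash
python3 - <<'E'
from h import *
d=np.load('w2.npz');K,T=d['K'],d['T']
s=status.get_state(); p=s['tcp_pos']; print(p,s['finger_gap'],s['grip_force'],s['wrist_force'])
for dz in (-.008,0,.011,.03,.05): print(dz,proj(p+[0,0,dz],K,T).round())
for z in (.045,.053,.06): print(z,[onz(q,z,K,T)[:2].round(4).tolist() for q in [(249,223),(326,223),(325,303),(251,303)]])
print([proj((x,y,0),K,T).round().tolist() for x,y in [(.3914,-.2162)]])
E
```

```text
[ 0.39176089 -0.21742293  0.02245643] 0.00841273123522706 0.0 [0.33257847 0.01311655 0.43751428]
-0.008 [285. 245.]
0 [285. 250.]
0.011 [285. 258.]
0.03 [285. 275.]
0.05 [285. 296.]
0.045 [[0.363, -0.2272], [0.3744, -0.1906], [0.4181, -0.203], [0.4063, -0.241]]
0.053 [[0.3608, -0.2255], [0.3715, -0.1908], [0.4129, -0.2026], [0.4017, -0.2386]]
0.06 [[0.3588, -0.224], [0.369, -0.1911], [0.4084, -0.2022], [0.3977, -0.2365]]
[[287.0, 236.0]]
```

```bash
python3 - <<'E'
from h import *
d=np.load('w2.npz');K,T=d['K'],d['T']; p=status.get_state()['tcp_pos']
yx=np.array([np.cos(1.27),np.sin(1.27),0]); tx=np.array([np.cos(1.27+np.pi/2),np.sin(1.27+np.pi/2),0])
for x in (0,.011):
  for dz in (-.008,.01,.02,.03,.04): print(x,dz,[proj(p+tx*x+yx*y+[0,0,dz],K,T).round().tolist() for y in (-.0045,.0045,.0425)])
i=d['i']; c=cv2.resize(i[190:390,200:370],None,fx=3,fy=3,interpolation=cv2.INTER_CUBIC)
w=np.load('w1.npz')['i'][240:360,130:440]; w=cv2.resize(w,None,fx=.9*0+510/310,fy=510/310)
cv2.imwrite('pics/z1.png',np.vstack([cv2.resize(c,(340,400)),np.zeros((0,340,3),'uint8')]) if 0 else np.hstack([cv2.resize(c,(340,400)),cv2.copyMakeBorder(cv2.resize(w,(450,174)),0,226,0,0,cv2.BORDER_CONSTANT)]))
E
```

```text
0 -0.008 [[278.0, 245.0], [292.0, 245.0], [355.0, 245.0]]
0 0.01 [[277.0, 258.0], [293.0, 258.0], [361.0, 258.0]]
0 0.02 [[276.0, 266.0], [293.0, 266.0], [366.0, 266.0]]
0 0.03 [[276.0, 275.0], [294.0, 275.0], [370.0, 275.0]]
0 0.04 [[275.0, 285.0], [294.0, 285.0], [376.0, 285.0]]
0.011 -0.008 [[277.0, 228.0], [292.0, 228.0], [356.0, 228.0]]
0.011 0.01 [[277.0, 239.0], [293.0, 239.0], [363.0, 239.0]]
0.011 0.02 [[276.0, 246.0], [294.0, 246.0], [367.0, 246.0]]
0.011 0.03 [[276.0, 254.0], [294.0, 254.0], [372.0, 254.0]]
0.011 0.04 [[275.0, 263.0], [295.0, 263.0], [378.0, 263.0]]
```

View pics/z1.png

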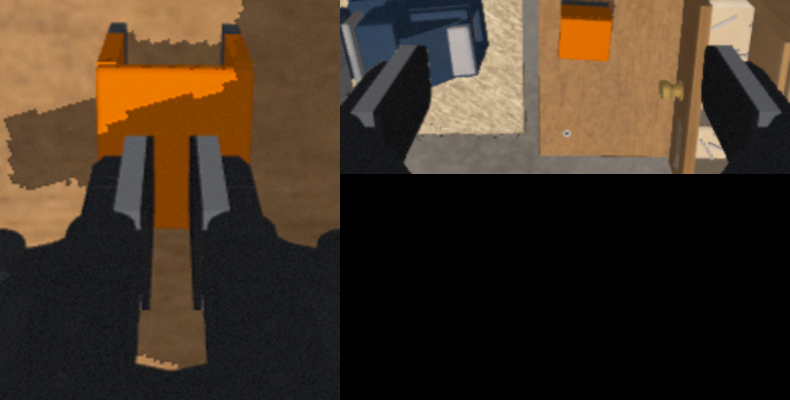

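Request:
{"name": "apply_moves", "arguments": {"moves": [0, 0, 0.4, 0, 0, 0, 0, 0, 0.4, 0, 0, 0, 0, 0, 0.4, 0, 0, 0, 0, 0, 0.4, 0, 0, 0, 0, 0, 0.4, 0, 0, 0, 0, 0, 0.4, 0, 0, 0, 0, 0, 0.4, 0, 0, 0, 0, 0, 0, 0, 0, 0, 0, 0, -0.4, 0, 0, 0, 0, 0, -0.7, 0, 0, 0, 0, 0, -1.0, 0, 0, 0, 0, 0, -1.3, 0, 0, 0, 0, 0, -1.3, 0, 0, 0, 0, 0, -1.3, 0, 0, 0], "claw": 100}}

```text
clock: 5.33
tcp_pos: [0.3913, -0.2172, -0.0105]
orientation: [-0.001, 0.15, 0.989, 0.0]
wrist_force: [0.4, 0.8, -0.2]
finger_gap: 0.0855
grip_force: 0.0
```

Request:
{"name": "apply_moves", "arguments": {"moves": [0, 0, 0, 0, 0, 0, 0, 0, 0, 0, 0, 0, 0, 0, 0, 0, 0, 0, 0, 0, 0, 0, 0, 0, 0, 0, 0, 0, 0, 0, 0, 0, 0, 0, 0, 0, 0, 0, 0, 0, 0, 0, 0, 0, 0, 0, 0, 0], "claw": 10, "newtons": 50}}

```text
clock: 6.0
tcp_pos: [0.3923, -0.2179, -0.0095]
orientation: [0.001, 0.15, 0.989, -0.0]
wrist_force: [-0.6, 0.5, 5.1]
finger_gap: 0.0394
grip_force: 50.8
```

Request:
{"name": "apply_moves", "arguments": {"moves": [0, 0, 1.5, 0, 0, 0, 0, 0, 3, 0, 0, -0.1, 0, 0, 4.5, 0, 0, -0.2, 0, 0, 6, 0, 0, -0.3, 0, 0, 7.5, 0, 0, -0.4, 0, 1.5, 9, 0, 0, -0.5, 0, 3, 9.2, 0, 0, -0.6, 0, 4.2, 9.2, 0, 0, -0.7, 1, 5.1, 9.2, 0, 0, -0.8, 2.5, 5.1, 9.2, 0, 0, -0.9, 4, 5.1, 9.2, 0, 0, -1.0, 5.5, 5.1, 9.2, 0, 0, -1.1, 6.5, 5.1, 9.2, 0, 0, -1.2, 7.5, 5.1, 9.2, 0, 0, -1.3, 8.3, 5.1, 9.2, 0, 0, -1.4, 8.3, 5.1, 9.2, 0, 0, -1.48, 8.3, 5.1, 9.2, 0, 0, -1.55, 8.3, 5.1, 9.2, 0, 0, -1.55, 8.3, 5.1, 9.2, 0, 0, -1.55, 8.3, 5.1, 9.2, 0, 0, -1.55]}}

```text
clock: 7.67
tcp_pos: [0.5989, -0.0899, 0.2196]
orientation: [-0.0, 0.799, 0.602, -0.0]
wrist_force: [-0.1, -0.5, -0.1]
finger_gap: 0.0387
grip_force: 57.1
```

```bash
python3 - <<'E'
from h import *
i,K,T=cam('wrist'); cv2.imwrite('pics/w3.png',i); np.savez('w3.npz',i=i,K=K,T=T); print(status.get_state()['joint_pos'].round(2))
E
```

```text
[-0.28  0.37  0.18  1.38  0.    1.57]
```

View pics/w3.png

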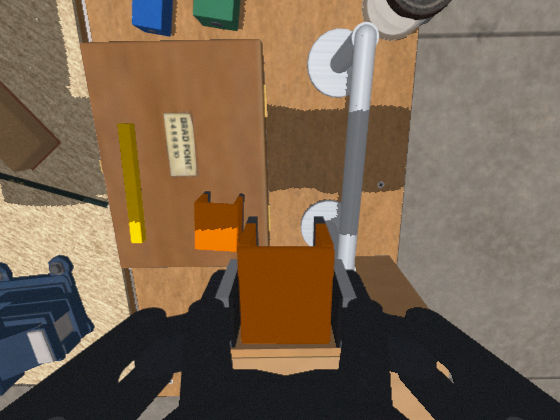

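```bash
python3 - <<'E'
from h import *
d=np.load('w3.npz');i,K,T=d['i'],d['K'],d['T']
hsv=cv2.cvtColor(i,cv2.COLOR_BGR2HSV)
P=[]
for r in list(range(55,100,5))+list(range(115,185,6))+list(range(195,262,6)):
    c0=int(366-(r-40)*.089)
    row=(hsv[r,:,1]<75)&(hsv[r,:,2]>60); 
    if not row[c0]: continue
    a=c0
    while row[a-1]: a-=1
    b=c0
    while row[b+1]: b+=1
    if b-a<28: P.append(onz(((a+b)/2,r),.13,K,T)[:2]); print(r,a,b,P[-1].round(4))
P=np.array(P,np.float32); vx,vy,x,y=cv2.fitLine(P,cv2.DIST_HUBER,0,.01,.01).ravel(); print(np.arctan2(vy,vx),x,y)
print(onz((366,36),.13,K,T))
E
```

```text
115 348 368 [ 0.674  -0.0324]
121 348 368 [ 0.6731 -0.0368]
127 347 367 [ 0.6713 -0.0411]
133 347 367 [ 0.6703 -0.0456]
139 346 366 [ 0.6686 -0.0499]
145 346 365 [ 0.6672 -0.0544]
151 345 365 [ 0.6658 -0.059 ]
157 345 364 [ 0.6644 -0.0636]
163 344 364 [ 0.6629 -0.0682]
169 344 363 [ 0.6615 -0.0729]
175 343 363 [ 0.66   -0.0777]
181 343 362 [ 0.6585 -0.0825]
195 342 360 [ 0.6547 -0.0938]
201 341 360 [ 0.6532 -0.0988]
237 332 356 [ 0.6406 -0.1292]
243 334 356 [ 0.6402 -0.1349]
249 334 355 [ 0.6385 -0.1404]
255 335 355 [ 0.6376 -0.1462]
261 335 354 [ 0.6358 -0.1518]
1.2587944 0.6598629 -0.07749967
[0.69135647 0.02025003 0.13      ]
```

Request:
{"name": "apply_moves", "arguments": {"moves": [1, -0.47, 0, 0, 0, 0, 2.15, -0.47, 0, 0, 0, 0, 2.15, -0.47, 0, 0, 0, 0, 2.15, -0.47, 0, 0, 0, 0, 2.15, -0.47, -1, 0, 0, 0, 2.15, -0.47, -2, 0, 0, 0, 2.15, -0.47, -3, 0, 0, 0, 2.15, -0.47, -4, 0, 0, 0, 2.15, -0.47, -4.6, 0, 0, 0, 2.15, -0.47, -4.9, 0, 0, 0, 2.15, -0.47, -5.1, 0, 0, 0, 2.15, -0.47, -5.1, 0, 0, 0, 2.15, -0.47, -5.1, 0, 0, 0]}}

```text
clock: 8.8
tcp_pos: [0.6534, -0.1019, 0.0937]
orientation: [0.001, 0.799, 0.601, 0.001]
wrist_force: [0.2, -0.7, 0.3]
finger_gap: 0.039
grip_force: 57.2
```

Request:
{"name": "apply_moves", "arguments": {"moves": [0, 0, -0.05, 0, 0, 0, 0, 0, -0.1, 0, 0, 0, 0, 0, -0.1, 0, 0, 0]}}

```text
clock: 9.05
tcp_pos: [0.6534, -0.1019, 0.0906]
orientation: [0.001, 0.799, 0.601, 0.0]
wrist_force: [0.2, 1.3, -0.8]
finger_gap: 0.0389
grip_force: 57.2
```

Request:
{"name": "apply_moves", "arguments": {"moves": [0, 0, 0, 0, 0, 0, 0, 0, 0, 0, 0, 0, 0, 0, 0, 0, 0, 0, 0, 0, 0, 0, 0, 0, 0, 0, 0, 0, 0, 0, 0, 0, 0.5, 0, 0, 0, 0, 0, 1.5, 0, 0, 0, 0, 0, 3, 0, 0, 0, 0, 0, 3.5, 0, 0, 0, -1.5, 0.34, 3.5, 0, 0, -0.04, -3, 0.34, 3.5, 0, 0, -0.04, -4.5, 0.34, 3.5, 0, 0, -0.04, -4.89, 0.34, 3.5, 0, 0, -0.04, -4.89, 0.34, 2, 0, 0, -0.04, -4.89, 0.34, 0.5, 0, 0, -0.04, -4.89, 0.34, -0.7, 0, 0, -0.04, -4.89, 0.34, -1.3, 0, 0, -0.04, -4.89, 0.34, -1.3, 0, 0, -0.04, -4.89, 0.34, -1.3, 0, 0, -0.04], "claw": 100}}

```text
clock: 10.63
tcp_pos: [0.5305, -0.0931, 0.0571]
orientation: [-0.001, 0.811, 0.585, -0.0]
wrist_force: [0.0, 0.6, 1.3]
finger_gap: 0.0854
grip_force: 0.0
```

Request:
{"name": "apply_moves", "arguments": {"moves": [0, 0, 0, 0, 0, 0, 0, 0, 0, 0, 0, 0, 0, 0, 0, 0, 0, 0, 0, 0, 0, 0, 0, 0, 0, 0, 0, 0, 0, 0, 0, 0, 0, 0, 0, 0, 0, 0, 0, 0, 0, 0], "claw": 10, "newtons": 50}}

```text
clock: 11.22
tcp_pos: [0.532, -0.0937, 0.059]
orientation: [0.001, 0.811, 0.585, 0.001]
wrist_force: [-1.3, -0.2, 5.4]
finger_gap: 0.0395
grip_force: 50.9
```

Request:
{"name": "apply_moves", "arguments": {"moves": [0, 0, 1, 0, 0, 0, 0, 0, 2.5, 0, 0, 0, 0, 0, 4, 0, 0, 0, 0, 0.7, 4.4, 0, 0, 0, 1.5, 2.13, 4.4, 0, 0, 0.03, 3, 2.13, 4.4, 0, 0, 0.03, 4.5, 2.13, 4.4, 0, 0, 0.03, 5.57, 2.13, 4.4, 0, 0, 0.03, 5.57, 2.13, 4.4, 0, 0, 0.03, 5.57, 2.13, 4.4, 0, 0, 0.03, 5.57, 2.13, 3.4, 0, 0, 0.03, 5.57, 2.13, 2.4, 0, 0, 0.03, 5.57, 2.13, 1.6, 0, 0, 0.03, 5.57, 2.13, 1.3, 0, 0, 0.03, 5.57, 2.13, 1.15, 0, 0, 0.03, 5.57, 2.13, 1.15, 0, 0, 0.03, 5.57, 2.13, 1.15, 0, 0, 0.03]}}

```text
clock: 12.63
tcp_pos: [0.6705, -0.0402, 0.0878]
orientation: [0.001, 0.802, 0.597, 0.001]
wrist_force: [-0.6, 0.1, -1.5]
finger_gap: 0.0393
grip_force: 50.8
```

Request:
{"name": "apply_moves", "arguments": {"moves": [0, 0, 0, 0, 0, 0, 0, 0, 0, 0, 0, 0, 0, 0, 0, 0, 0, 0, 0, 0, 0, 0, 0, 0, 0, 0, 0, 0, 0, 0, 0, 0, 0.5, 0, 0, 0, 0, 0, 1.5, 0, 0, 0, 0, 0, 3, 0, 0, 0, 0, 0, 4, 0, 0, 0, -1.5, 0, 5, 0, 0, 0, -3, 0.04, 5, 0, 0, 0, -4.5, 0.04, 5, 0, 0, 0, -6, 0.04, 5, 0, 0, 0, -7.5, 0.04, 5, 0, 0, 0, -8.66, 0.04, 5, 0, 0, 0, -8.66, 0.04, 5, 0, 0, 0, -8.66, 0.04, 5, 0, 0, 0, -8.66, 0.04, 5, 0, 0, 0], "claw": 100}}

```text
clock: 14.13
tcp_pos: [0.4546, -0.0393, 0.2118]
orientation: [0.001, 0.802, 0.597, 0.001]
wrist_force: [-0.1, 0.8, 0.4]
finger_gap: 0.0855
grip_force: 0.0
```

```bash
python3 - <<'E'
from h import *
i,K,T=cam('wrist'); cv2.imwrite('pics/w4.png',i); np.savez('w4.npz',i=i,K=K,T=T)
s,Ks,Ts=cam('top'); np.savez('t4.npz',i=s,K=Ks,T=Ts)
for c,z in [('green',.039),('blue',.03),('orange',.143)]:
    for k in blobs(s,c,80): print('top',c,rect(k,z,Ks,Ts))
    for k in blobs(i,c,80): print('w',c,cv2.boundingRect(k),rect(k,z,K,T))
E
```

```text
top green (array([601.2, 144.1]), array([110.7,  32.2]), np.float64(1.151))
w green (342, 0, 50, 37) (array([575.9,  98. ]), array([42.2, 31.9]), np.float64(-0.412))
top blue (array([537.2, 135.2]), array([113. ,  26.1]), np.float64(1.101))
w blue (290, 0, 38, 50) (array([522.3, 108.3]), array([47.4, 29. ]), np.float64(1.122))
top orange (array([652.7, -99.6]), array([42.2, 37.7]), np.float64(1.254))
top orange (array([669.7, -40. ]), array([43.9, 37.7]), np.float64(1.253))
w orange (517, 190, 43, 54) (array([650.6, -99.6]), array([44.4, 34.6]), np.float64(1.289))
w orange (531, 103, 29, 64) (array([660.6, -36.7]), array([44.9, 21.6]), np.float64(1.254))
```

View pics/w4.png

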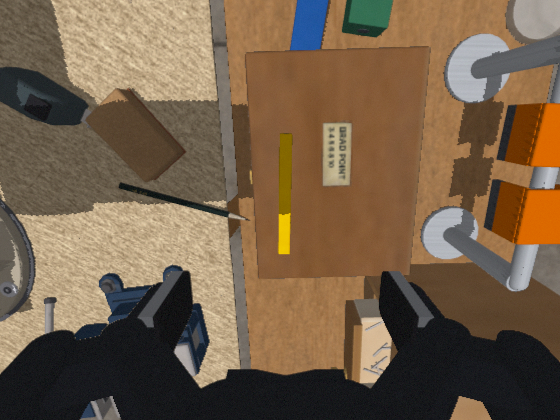

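Request:
{"name": "apply_moves", "arguments": {"moves": [0, 0, -1.5, 0, 0, 0, 0, 0, -3, 0, 0, 0, 0, 0, -4.5, 0, 0, 0, 0, 0, -6, 0, 0, 0, 0, 0, -6.5, 0, 0, 0, 0, 0, -6.87, 0, 0, 0, 0, 0, -6.87, 0, 0, 0, 0, 0, -6.87, 0, 0, 0], "claw": 60}}

```text
clock: 14.9
tcp_pos: [0.4549, -0.0392, 0.0396]
orientation: [0.0, 0.802, 0.597, 0.0]
wrist_force: [0.4, 0.3, -0.2]
finger_gap: 0.0512
grip_force: 0.0
```

Request:
{"name": "apply_moves", "arguments": {"moves": [0, 0, 0, 0, 0, 0, 0, 0, 0, 0, 0, 0, 0, 0, 0, 0, 0, 0, 0, 0, 0, 0, 0, 0, 0, 0, 0, 0, 0, 0, 0, 0, 0, 0, 0, 0, 0, 0, 0, 0, 0, 0], "claw": 4, "newtons": 50}}

```text
clock: 15.48
tcp_pos: [0.4557, -0.0395, 0.0416]
orientation: [0.002, 0.802, 0.597, 0.001]
wrist_force: [-2.9, 0.7, 13.2]
finger_gap: 0.0106
grip_force: 53.9
```

Request:
{"name": "apply_moves", "arguments": {"moves": [0, 0, 1, 0, 0, 0, 0, 0, 2.5, 0, 0, 0, 0, 0, 4, 0, 0, 0.1, 0, 1, 5.5, 0, 0, 0.2, 0, 2.5, 6.4, 0, 0, 0.3, 0, 4, 6.4, 0, 0, 0.4, -1, 5.5, 6.4, 0, 0, 0.52, -2.3, 7, 6.4, 0, 0, 0.64, -2.3, 8.5, 6.4, 0, 0, 0.76, -2.3, 10, 6.4, 0, 0, 0.88, -2.3, 11.1, 6.4, 0, 0, 1.0, -2.3, 11.1, 6.4, 0, 0, 1.12, -2.3, 11.1, 6.4, 0, 0, 1.24, -2.3, 11.1, 6.4, 0, 0, 1.36, -2.3, 11.1, 6.4, 0, 0, 1.48, -2.3, 11.1, 6.4, 0, 0, 1.6, -2.3, 11.1, 6.4, 0, 0, 1.61, -2.3, 11.1, 6.4, 0, 0, 1.61, -2.3, 11.1, 6.4, 0, 0, 1.61]}}

```text
clock: 17.07
tcp_pos: [0.3963, 0.2386, 0.1996]
orientation: [0.0, 0.127, 0.992, 0.0]
wrist_force: [-0.0, 0.0, -0.3]
finger_gap: 0.0106
grip_force: 50.1
```

```bash
python3 - <<'E'
from h import *
i,K,T=cam('wrist'); cv2.imwrite('pics/w5.png',i); np.savez('w5.npz',i=i,K=K,T=T)
print(status.get_state()['finger_gap'],status.get_state()['joint_pos'].round(2))
for c,z in [('blue',.008),('red',.008),('red',.043),('yellow',.008),('yellow',.1964+.0424)]:
    for k in blobs(i,c,80): print('w',c,z,cv2.boundingRect(k),rect(k,z,K,T))
E
```

```text
0.010553930376034802 [ 0.37  0.1  -0.23  1.25  0.    0.62]
w blue 0.008 (186, 287, 52, 27) (array([521.4, 107.1]), array([63.1, 35.4]), np.float64(1.118))
w blue 0.008 (373, 169, 13, 33) (array([424.5, 344. ]), array([37.7, 11.6]), np.float64(-0.253))
w red 0.008 (322, 169, 12, 34) (array([410.1, 286.1]), array([39.1, 12.4]), np.float64(-0.272))
w red 0.008 (427, 133, 42, 112) (array([451.4, 418.6]), array([132.2,  32.6]), np.float64(-0.246))
w red 0.043 (322, 169, 12, 34) (array([401.8, 283.4]), array([35.4, 11.2]), np.float64(-0.272))
w red 0.043 (427, 133, 42, 112) (array([439.1, 403.1]), array([119.5,  29.5]), np.float64(-0.246))
w yellow 0.008 (271, 152, 30, 222) (array([508.6, 210.2]), array([306.1,  32.9]), np.float64(-0.253))
w yellow 0.23879999999999998 (271, 152, 30, 222) (array([391.7, 240.2]), array([112.7,  12.1]), np.float64(-0.253))
```

View pics/w5.png

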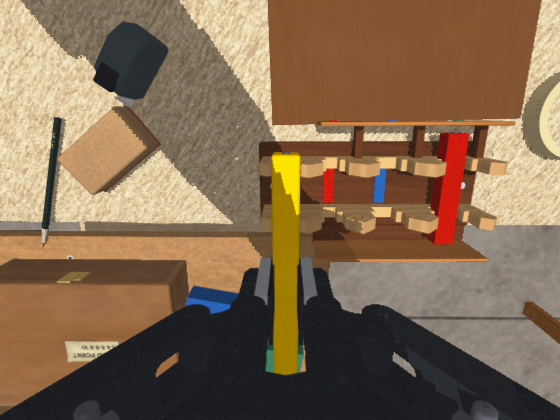

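Request:
{"name": "apply_moves", "arguments": {"moves": [0.15, -0.06, 0, 0, 0, 0, 0.15, -0.06, -1.5, 0, 0, 0, 0.15, -0.06, -3, 0, 0, 0, 0.15, -0.06, -4.5, 0, 0, 0, 0.15, -0.06, -5.5, 0, 0, 0, 0.15, -0.06, -6, 0, 0, 0, 0.15, -0.06, -6.3, 0, 0, 0, 0.15, -0.06, -6.6, 0, 0, 0, 0.15, -0.06, -6.9, 0, 0, 0, 0.15, -0.06, -6.9, 0, 0, 0, 0.15, -0.06, -6.9, 0, 0, 0]}}

```text
clock: 18.03
tcp_pos: [0.4002, 0.2371, 0.0273]
orientation: [0.0, 0.126, 0.992, 0.0]
wrist_force: [0.7, 0.1, -0.4]
finger_gap: 0.0106
grip_force: 50.1
```

Request:
{"name": "apply_moves", "arguments": {"moves": [0, 0, -0.2, 0, 0, 0, 0, 0, -0.4, 0, 0, 0, 0, 0, -0.55, 0, 0, 0, 0, 0, -0.6, 0, 0, 0, 0, 0, -0.6, 0, 0, 0]}}

```text
clock: 18.45
tcp_pos: [0.3994, 0.2368, 0.0115]
orientation: [-0.0, 0.126, 0.992, -0.0]
wrist_force: [-0.6, 0.3, -0.3]
finger_gap: 0.0104
grip_force: 50.1
```

Request:
{"name": "apply_moves", "arguments": {"moves": [0, 0, 0, 0, 0, 0, 0, 0, 0, 0, 0, 0, 0, 0, 0, 0, 0, 0, 0, 0, 0, 0, 0, 0, 0, 0, 0.5, 0, 0, 0, 0, 0, 1.5, 0, 0, 0, 0, 0, 3, 0, 0, 0, 0, 0, 4.5, 0, 0, 0, 0, 1, 5, 0, 0, 0], "claw": 35}}

```text
clock: 19.2
tcp_pos: [0.4019, 0.2608, 0.1421]
orientation: [0.003, 0.127, 0.992, 0.001]
wrist_force: [0.2, 0.5, 0.5]
finger_gap: 0.0299
grip_force: 0.0
```

Request:
{"name": "apply_moves", "arguments": {"moves": [0.8, 1.5, 0, 0, 0, 0, 1.66, 3, 0, 0, 0, 0.01, 1.66, 4.5, 0, 0, 0, 0.01, 1.66, 5.82, 0, 0, 0, 0.01, 1.66, 5.82, 0, 0, 0, 0.01, 1.66, 5.82, -1.5, 0, 0, 0.01, 1.66, 5.82, -3, 0, 0, 0.01, 1.66, 5.82, -4, 0, 0, 0.01, 1.66, 5.82, -5, 0, 0, 0.01, 1.66, 5.82, -5.6, 0, 0, 0.01, 1.66, 5.82, -5.96, 0, 0, 0.01, 1.66, 5.82, -5.96, 0, 0, 0.01, 1.66, 5.82, -5.96, 0, 0, 0.01], "claw": 65}}

```text
clock: 20.28
tcp_pos: [0.4413, 0.4072, -0.0118]
orientation: [-0.0, 0.121, 0.993, -0.0]
wrist_force: [-0.3, -0.0, 0.1]
finger_gap: 0.0555
grip_force: 0.0
```

Request:
{"name": "apply_moves", "arguments": {"moves": [0, 0, 0, 0, 0, 0, 0, 0, 0, 0, 0, 0, 0, 0, 0, 0, 0, 0, 0, 0, 0, 0, 0, 0, 0, 0, 0, 0, 0, 0, 0, 0, 0, 0, 0, 0, 0, 0, 0, 0, 0, 0], "claw": 10, "newtons": 60}}

```text
clock: 20.87
tcp_pos: [0.4424, 0.4082, -0.0104]
orientation: [0.001, 0.121, 0.993, 0.001]
wrist_force: [-0.6, -0.3, 5.8]
finger_gap: 0.0198
grip_force: 59.8
```

Request:
{"name": "apply_moves", "arguments": {"moves": [0, 0, 1, 0, 0, 0, 0, 0, 2, 0, 0, 0, 0, 0, 3.2, 0, 0, 0, 0, 0, 3.6, 0, 0, 0, -0.4, -1.5, 3.6, 0, 0, 0, -0.8, -3, 3.6, 0, 0, 0, -1.1, -4.3, 3.6, 0, 0, 0, -1.24, -4.9, 3.6, 0, 0, 0, -1.24, -4.9, 3.6, 0, 0, 0, -1.24, -4.9, 3.6, 0, 0, 0, -1.24, -4.9, 2.7, 0, 0, 0, -1.24, -4.9, 2, 0, 0, 0, -1.24, -4.9, 1.7, 0, 0, 0, -1.24, -4.9, 1.4, 0, 0, 0, -1.24, -4.9, 1.4, 0, 0, 0, -1.24, -4.9, 1.4, 0, 0, 0]}}

```text
clock: 22.2
tcp_pos: [0.4103, 0.2855, 0.0228]
orientation: [-0.0, 0.12, 0.993, 0.0]
wrist_force: [0.5, 0.1, -1.1]
finger_gap: 0.0197
grip_force: 59.4
```

```bash
python3 - <<'E'
from h import *
s=status.get_state(); print(s['tcp_pos'],s['wrist_force'],s['finger_gap'])
i,K,T=cam('top'); cv2.imwrite('pics/t6.png',i)
for k in blobs(i,'blue',80): print(rect(k,.03,K,T))
for k in blobs(i,'green',80): print(rect(k,.039,K,T))
E
```

```text
[0.41033864 0.28550025 0.02284994] [ 0.5009884   0.11287592 -1.05179894] 0.019718866161620257
(array([537. , 135.3]), array([112.9,  26.6]), np.float64(1.115))
(array([600.8, 144.4]), array([111.7,  32.3]), np.float64(1.153))
```

Request:
{"name": "apply_moves", "arguments": {"moves": [0, 0, -0.2, 0, 0, 0, 0, 0, -0.4, 0, 0, 0, 0, 0, -0.5, 0, 0, 0, 0, 0, -0.5, 0, 0, 0]}}

```text
clock: 22.58
tcp_pos: [0.4098, 0.2848, 0.0098]
orientation: [-0.0, 0.121, 0.993, -0.0]
wrist_force: [0.4, 0.1, -1.6]
finger_gap: 0.0195
grip_force: 59.4
```

Request:
{"name": "apply_moves", "arguments": {"moves": [0, 0, 0, 0, 0, 0, 0, 0, 0, 0, 0, 0, 0, 0, 0, 0, 0, 0, 0, 0, 0, 0, 0, 0, 0, 0, 0.5, 0, 0, 0, 0, 0, 1.5, 0, 0, 0, 0, 0, 3, 0, 0, 0, 0, 0, 4.5, 0, 0, 0, 0, 0, 6, 0, 0, 0], "claw": 42}}

```text
clock: 23.33
tcp_pos: [0.4098, 0.2848, 0.1621]
orientation: [-0.0, 0.121, 0.993, -0.0]
wrist_force: [1.1, 0.1, 0.0]
finger_gap: 0.0358
grip_force: 0.0
```

Request:
{"name": "apply_moves", "arguments": {"moves": [1.2, -1.2, 1, 0, 0, 0.12, 2.4, -2.4, 1, 0, 0, 0.24, 3.6, -3.6, 1, 0, 0, 0.36, 4.6, -4.8, 1, 0, 0, 0.48, 5.07, -6, 1, 0, 0, 0.6, 5.07, -6, 1, 0, 0, 0.72, 5.07, -6, 1, 0, 0, 0.84, 5.07, -6, 1, 0, 0, 0.96, 5.07, -6, 1, 0, 0, 1.08, 5.07, -6, 1, 0, 0, 1.2, 5.07, -6, 1, 0, 0, 1.35, 5.07, -6, 1, 0, 0, 1.35, 5.07, -6, 1, 0, 0, 1.35, 5.07, -6, 1, 0, 0, 1.35], "claw": 100}}

```text
clock: 24.5
tcp_pos: [0.537, 0.135, 0.1855]
orientation: [0.0, -0.525, 0.851, 0.0]
wrist_force: [0.4, -0.1, 0.6]
finger_gap: 0.0854
grip_force: 0.0
```

```bash
python3 - <<'E'
from h import *
i,K,T=cam('wrist'); cv2.imwrite('pics/w7.png',i); np.savez('w7.npz',i=i,K=K,T=T)
HSV['green']=((65,80,10),(95,255,200)); HSV['blue']=((105,120,30),(128,255,255))
for c,z in [('blue',.03),('green',.039)]:
    for k in blobs(i,c,300): print(c,cv2.boundingRect(k),rect(k,z,K,T))
E
```

```text
blue (271, 132, 30, 112) (array([535.3, 135.5]), array([118.8,  29.1]), np.float64(1.122))
green (212, 166, 48, 112) (array([596.8, 143.4]), array([123.1,  41.6]), np.float64(1.152))
```

View pics/w7.png

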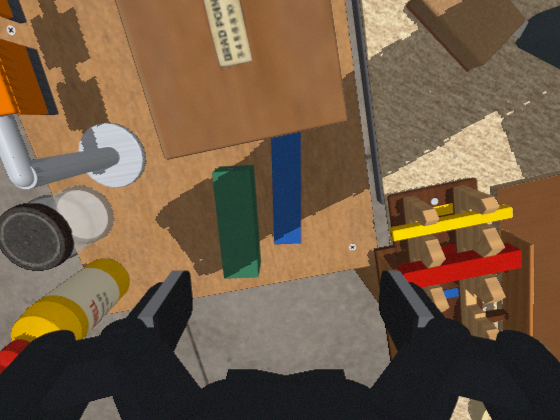

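Request:
{"name": "apply_moves", "arguments": {"moves": [-0.2, 0.08, -1, 0, 0, 0.015, -0.2, 0.08, -2.5, 0, 0, 0.015, -0.2, 0.08, -4, 0, 0, 0.015, -0.2, 0.08, -5, 0, 0, 0.015, -0.2, 0.08, -5.5, 0, 0, 0.015, -0.2, 0.08, -5.5, 0, 0, 0.015, -0.2, 0.08, -5.5, 0, 0, 0.015, -0.2, 0.08, -6.5, 0, 0, 0.015, -0.2, 0.08, -7.2, 0, 0, 0.015, -0.2, 0.08, -7.9, 0, 0, 0.015, -0.2, 0.08, -8.3, 0, 0, 0.015, -0.2, 0.08, -8.6, 0, 0, 0.015, -0.2, 0.08, -8.6, 0, 0, 0.015, -0.2, 0.08, -8.6, 0, 0, 0.015], "claw": 50}}

```text
clock: 25.72
tcp_pos: [0.5327, 0.1371, -0.0288]
orientation: [0.0, -0.532, 0.846, -0.0]
wrist_force: [-0.4, 0.0, 0.8]
finger_gap: 0.0427
grip_force: 0.0
```

Request:
{"name": "apply_moves", "arguments": {"moves": [0, 0, 0, 0, 0, 0, 0, 0, 0, 0, 0, 0, 0, 0, 0, 0, 0, 0, 0, 0, 0, 0, 0, 0, 0, 0, 0, 0, 0, 0, 0, 0, 0, 0, 0, 0], "claw": 20, "newtons": 70}}

```text
clock: 26.22
tcp_pos: [0.534, 0.1371, -0.0278]
orientation: [0.002, -0.532, 0.846, -0.001]
wrist_force: [1.2, -0.6, 5.9]
finger_gap: 0.0291
grip_force: 70.2
```

Request:
{"name": "apply_moves", "arguments": {"moves": [0, 0, 1, 0, 0, 0, 0, 0, 2.5, 0, 0, 0, 0, 0, 4, 0, 0, 0, 0, 0, 5.5, 0, 0, -0.1, 0, 0, 7, 0, 0, -0.2, -0.6, 1.2, 8, 0, 0, -0.32, -1.2, 2.4, 8, 0, 0, -0.44, -1.8, 3.6, 8, 0, 0, -0.56, -2.4, 4.8, 8, 0, 0, -0.68, -3.2, 6, 8, 0, 0, -0.8, -3.8, 7.2, 8, 0, 0, -0.92, -4.39, 8.27, 8, 0, 0, -1.04, -4.39, 8.27, 8, 0, 0, -1.16, -4.39, 8.27, 8, 0, 0, -1.28, -4.39, 8.27, 8, 0, 0, -1.37, -4.39, 8.27, 8, 0, 0, -1.37, -4.39, 8.27, 8, 0, 0, -1.37, -4.39, 8.27, 8, 0, 0, -1.37]}}

```text
clock: 27.72
tcp_pos: [0.422, 0.3435, 0.1702]
orientation: [-0.0, 0.122, 0.993, -0.0]
wrist_force: [-0.4, -0.0, -2.9]
finger_gap: 0.0286
grip_force: 71.5
```

```bash
python3 - <<'E'
from h import *
i,K,T=cam('wrist'); cv2.imwrite('pics/w8.png',i); np.savez('w8.npz',i=i,K=K,T=T)
p=status.get_state()['tcp_pos']; zt=p[2]+.0428+.015; print(p)
HSV['blue']=((105,120,30),(128,255,255)); HSV['yellow']=((22,150,90),(32,255,255)); HSV['red']=((0,180,60),(4,255,255))
for c,z in [('blue',zt),('red',.061),('yellow',.052)]:
    for k in blobs(i,c,300): print(c,cv2.boundingRect(k),rect(k,z,K,T))
j,Kj,Tj=cam('top')
for k in blobs(j,'green',80): print('green',rect(k,.039,Kj,Tj))
HSV['blue']=((108,150,80),(125,255,255))
for k in blobs(j,'blue',80): print('topblue',rect(k,zt,Kj,Tj))
E
```

```text
[0.42210778 0.34349646 0.17026363]
blue (249, 160, 73, 215) (array([409.6, 346.8]), array([94.7, 31. ]), np.float64(-0.245))
red (205, 136, 33, 128) (array([408.6, 288.3]), array([119.6,  25.9]), np.float64(-0.235))
yellow (158, 138, 33, 124) (array([399.8, 243.9]), array([119.5,  24.9]), np.float64(-0.253))
green (array([600.9, 144.1]), array([112.4,  31.9]), np.float64(1.153))
```

Request:
{"name": "apply_moves", "arguments": {"moves": [0.09, 0.01, -1.2, 0, 0, 0, 0.09, 0.01, -2.4, 0, 0, 0, 0.09, 0.01, -3.6, 0, 0, 0, 0.09, 0.01, -4.4, 0, 0, 0, 0.09, 0.01, -4.9, 0, 0, 0, 0.09, 0.01, -5.2, 0, 0, 0, 0.09, 0.01, -5.5, 0, 0, 0, 0.09, 0.01, -5.5, 0, 0, 0, 0.09, 0.01, -5.5, 0, 0, 0]}}

```text
clock: 28.57
tcp_pos: [0.425, 0.3442, 0.0334]
orientation: [0.0, 0.123, 0.992, 0.0]
wrist_force: [0.3, -0.0, -2.4]
finger_gap: 0.0285
grip_force: 71.7
```

Request:
{"name": "apply_moves", "arguments": {"moves": [0, 0, -0.2, 0, 0, 0, 0, 0, -0.4, 0, 0, 0, 0, 0, -0.6, 0, 0, 0, 0, 0, -0.7, 0, 0, 0, 0, 0, -0.7, 0, 0, 0]}}

```text
clock: 28.98
tcp_pos: [0.4302, 0.3444, 0.0206]
orientation: [0.006, 0.124, 0.992, 0.001]
wrist_force: [2.9, -7.9, 17.6]
finger_gap: 0.0288
grip_force: 77.0
```

Request:
{"name": "apply_moves", "arguments": {"moves": [0, 0, 0.4, 0, 0, 0, 0, 0, 0.7, 0, 0, 0, 0.14, -0.04, 0.7, 0, 0, 0, 0.14, -0.04, 0.7, 0, 0, 0, 0.14, -0.04, 0.5, 0, 0, 0, 0.14, -0.04, 0.3, 0, 0, 0, 0.14, -0.04, 0.15, 0, 0, 0, 0.14, -0.04, 0.15, 0, 0, 0]}}

```text
clock: 29.65
tcp_pos: [0.4284, 0.343, 0.0192]
orientation: [0.0, 0.123, 0.992, -0.0]
wrist_force: [0.1, -2.1, 4.8]
finger_gap: 0.029
grip_force: 75.6
```

Request:
{"name": "apply_moves", "arguments": {"moves": [0, 0, -0.08, 0, 0, 0, 0, 0, -0.16, 0, 0, 0, 0, 0, -0.16, 0, 0, 0]}}

```text
clock: 29.9
tcp_pos: [0.4297, 0.3434, 0.0169]
orientation: [0.002, 0.123, 0.992, 0.001]
wrist_force: [-0.8, -3.7, 14.1]
finger_gap: 0.0287
grip_force: 77.2
```

```bash
python3 - <<'E'
from h import *
i,K,T=cam('wrist'); cv2.imwrite('pics/w9.png',i); np.savez('w9.npz',i=i,K=K,T=T)
E
```

```text
(no output)
```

View pics/w9.png

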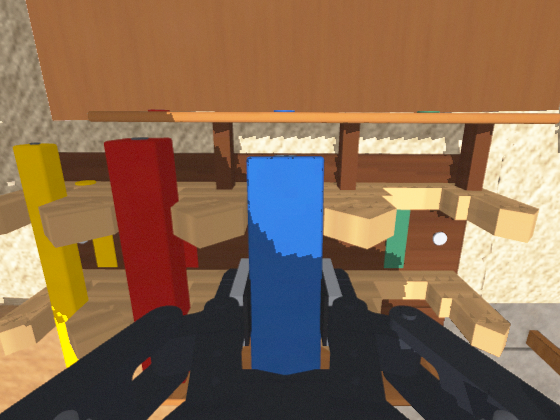

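```bash
python3 - <<'E'
from h import *
d=np.load('w9.npz');K,T=d['K'],d['T']; o=np.array([.4243,.3438]); R=np.array([[.969,-.248],[.248,.969]])
f=lambda px,z:(1000*R@(onz(px,z,K,T)[:2]-o)).round(1)
print('tcp',1000*R@(status.get_state()['tcp_pos'][:2]-o))
for z in (.07,.0747,.08): print(z,'near end L/R',f((248,157),z),f((323,157),z),'mid far',f((252,370),z),f((321,370),z))
print('board inner edge',f((285,122),.062),'outer',f((285,112),.062))
print('teeth R tip',f((327,215),.062),f((396,212),.062),'teeth L',f((247,215),.062),f((173,215),.062))
print('red near end',f((108,142),.061),f((173,142),.061),'red strip',f((193,255),.008),'comb near edge row', f((350,183),.07))
E
```

```text
tcp [5.35609161 0.92302594]
0.07 near end L/R [-55.5 -13.1] [-55.6  14.9] mid far [ 42.1 -14.2] [42.  17.7]
0.0747 near end L/R [-56.1 -12.5] [-56.2  14.3] mid far [ 37.7 -13.6] [37.6 17. ]
0.08 near end L/R [-56.7 -11.9] [-56.8  13.7] mid far [ 32.8 -12.9] [32.7 16.3]
board inner edge [-67.9   0.7] outer [-71.6   0.6]
teeth R tip [-30.5  18.4] [-31.9  47.2] teeth L [-30.4 -15.1] [-30.3 -46.1]
red near end [-60.  -69.1] [-60.1 -43.5] red strip [ 12.4 -56. ] comb near edge row [-45.8  25.5]
```

Request:
{"name": "apply_moves", "arguments": {"moves": [0, 0, 0.4, 0, 0, 0, 0, 0, 0.8, 0, 0, 0, -0.22, 0.09, 0.8, 0, 0, 0, -0.22, 0.09, 0.8, 0, 0, 0, -0.22, 0.09, 0.6, 0, 0, 0, -0.22, 0.09, 0.4, 0, 0, 0, -0.22, 0.09, 0.3, 0, 0, 0, -0.22, 0.09, 0.3, 0, 0, 0]}}

```text
clock: 30.62
tcp_pos: [0.4214, 0.3446, 0.0211]
orientation: [-0.001, 0.123, 0.992, -0.001]
wrist_force: [0.0, 0.6, -2.2]
finger_gap: 0.0293
grip_force: 74.7
```

```bash
python3 - <<'E'
from h import *
i,K,T=cam('wrist'); cv2.imwrite('pics/w10.png',i)
HSV['blue']=((105,120,30),(128,255,255))
p=status.get_state()['tcp_pos']; o=np.array([.4243,.3438]); R=np.array([[.969,-.248],[.248,.969]]); print('tcp',1000*R@(p[:2]-o))
m=cv2.inRange(cv2.cvtColor(i,cv2.COLOR_BGR2HSV),*map(np.array,HSV['blue']))
for r in (150,155,160,165,180,200,230,260,300,330,360,365,370,375):
    c=np.flatnonzero(m[r,230:340])+230
    if len(c): 
        # depth from known width 30 mm
        D=K[0,0]*.030/(c[-1]-c[0]+1); q=np.linalg.inv(K)@[(c[0]+c[-1]+1)/2,r,1]*D; w=T[:3,:3].T@(q-T[:3,3]); print(r,c[0],c[-1],(1000*R@(w[:2]-o)).round(1),w[2].round(4))
E
```

```text
tcp [-2.72237407  0.30674328]
160 247 323 [-61.9   0.2] 0.0692
165 247 322 [-59.8   0. ] 0.0681
180 247 323 [-54.4   0.2] 0.0715
200 248 322 [-46.2   0.3] 0.0705
230 249 322 [-34.1   0.5] 0.0723
260 249 321 [-21.7   0.4] 0.0742
300 250 320 [-3.9  0.5] 0.0757
330 251 320 [9.4 0.8] 0.0777
360 252 319 [24.7  0.8] 0.0781
365 252 319 [26.8  0.8] 0.0788
370 260 309 [67.3  0.4] 0.0379
```

Request:
{"name": "apply_moves", "arguments": {"moves": [0, 0, 0, 0, 0, 0, 0, 0, 0, 0, 0, 0, 0, 0, 0, 0, 0, 0, 0, 0, 0, 0, 0, 0, 0, 0, 0, 0, 0, 0, 0, 0, 0.5, 0, 0, 0, 0, 0, 1.5, 0, 0, 0, 0, 0, 3, 0, 0, 0, 0, 0, 4.5, 0, 0, 0, 0, 0, 6, 0, 0, 0, 0, 0, 6, 0, 0, 0], "claw": 52}}

```text
clock: 31.58
tcp_pos: [0.4263, 0.3476, 0.181]
orientation: [0.005, 0.123, 0.992, 0.004]
wrist_force: [1.7, 0.3, 0.4]
finger_gap: 0.0443
grip_force: 0.0
```

```bash
python3 - <<'E'
from h import *
i,K,T=cam('wrist'); cv2.imwrite('pics/w11.png',i); np.savez('w11.npz',i=i,K=K,T=T)
HSV['blue']=((105,120,30),(128,255,255)); HSV['yellow']=((22,150,90),(32,255,255)); HSV['red']=((0,180,60),(4,255,255))
o=np.array([.4243,.3438]); R=np.array([[.969,-.248],[.248,.969]])
for c,z in [('blue',.07),('red',.061),('yellow',.052)]:
    for k in blobs(i,c,600):
        r=rect(k,z,K,T); print(c,cv2.boundingRect(k),r,R@(r[0]-1000*o))
j,Kj,Tj=cam('top')
HSV['blue']=((108,150,80),(125,255,255))
for c,z in [('green',.039),('blue',.07),('red',.061),('yellow',.052)]:
    for k in blobs(j,c,80): print('top',c,rect(k,z,Kj,Tj))
E
```

```text
blue (263, 131, 34, 128) (array([422.9, 345.1]), array([119.6,  29.1]), np.float64(-0.24)) [-1.679   0.9125]
red (200, 131, 33, 124) (array([408.6, 288.3]), array([118.8,  26. ]), np.float64(-0.237)) [ -1.4493 -57.6731]
yellow (154, 133, 33, 121) (array([400. , 243.9]), array([119.2,  25. ]), np.float64(-0.253)) [   1.2285 -102.8295]
top green (array([601.2, 144.3]), array([112. ,  32.2]), np.float64(1.151))
top red (array([411.2, 283.9]), array([120.2,  23.9]), np.float64(-0.253))
top yellow (array([401.7, 234.8]), array([117.5,  15.6]), np.float64(-0.215))
top yellow (array([789.4, 141. ]), array([48.5, 40.2]), np.float64(-1.421))
```

Request:
{"name": "apply_moves", "arguments": {"moves": [1, -1.2, 0.2, 0, 0, 0.1, 2, -2.4, 0.2, 0, 0, 0.22, 3, -3.6, 0.2, 0, 0, 0.34, 4, -4.8, 0.2, 0, 0, 0.46, 5, -6, 0.2, 0, 0, 0.58, 6, -7.2, 0.2, 0, 0, 0.7, 6.91, -8.14, 0.2, 0, 0, 0.82, 6.91, -8.14, 0.2, 0, 0, 0.94, 6.91, -8.14, 0.2, 0, 0, 1.06, 6.91, -8.14, 0.2, 0, 0, 1.18, 6.91, -8.14, 0.2, 0, 0, 1.3, 6.91, -8.14, 0.2, 0, 0, 1.4, 6.91, -8.14, 0.2, 0, 0, 1.4, 6.91, -8.14, 0.2, 0, 0, 1.4, 6.91, -8.14, 0.2, 0, 0, 1.4], "claw": 80}}

```text
clock: 32.93
tcp_pos: [0.5947, 0.1417, 0.1766]
orientation: [-0.001, -0.544, 0.839, 0.0]
wrist_force: [-0.0, -0.2, 0.3]
finger_gap: 0.0685
grip_force: 0.0
```

```bash
python3 - <<'E'
from h import *
i,K,T=cam('wrist'); np.savez('w12.npz',i=i,K=K,T=T)
HSV['green']=((65,80,10),(95,255,200))
for k in blobs(i,'green',300): print(cv2.boundingRect(k),rect(k,.039,K,T))
E
```

```text
(261, 137, 40, 118) (array([599.3, 143.9]), array([120.3,  37.8]), np.float64(1.154))
```

Request:
{"name": "apply_moves", "arguments": {"moves": [0.18, 0.09, -1.5, 0, 0, 0, 0.18, 0.09, -3, 0, 0, 0, 0.18, 0.09, -4.5, 0, 0, 0, 0.18, 0.09, -6, 0, 0, 0, 0.18, 0.09, -7, 0, 0, 0, 0.18, 0.09, -7.7, 0, 0, 0, 0.18, 0.09, -8.15, 0, 0, 0, 0.18, 0.09, -8.15, 0, 0, 0, 0.18, 0.09, -8.15, 0, 0, 0]}}

```text
clock: 33.73
tcp_pos: [0.5997, 0.144, -0.0261]
orientation: [-0.0, -0.545, 0.838, 0.0]
wrist_force: [0.7, -0.6, 0.1]
finger_gap: 0.0683
grip_force: 0.0
```

Request:
{"name": "apply_moves", "arguments": {"moves": [0, 0, 0, 0, 0, 0, 0, 0, 0, 0, 0, 0, 0, 0, 0, 0, 0, 0, 0, 0, 0, 0, 0, 0, 0, 0, 0, 0, 0, 0, 0, 0, 0, 0, 0, 0, 0, 0, 0, 0, 0, 0], "claw": 25, "newtons": 110}}

```text
clock: 34.32
tcp_pos: [0.6013, 0.1442, -0.0239]
orientation: [0.002, -0.545, 0.838, -0.001]
wrist_force: [-1.1, -1.2, 6.6]
finger_gap: 0.0376
grip_force: 111.5
```

Request:
{"name": "apply_moves", "arguments": {"moves": [0, 0, 1, 0, 0, 0, 0, 0, 2.5, 0, 0, 0, 0, 0, 4, 0, 0, 0, 0, 0, 5.5, 0, 0, 0, 0, 0, 7, 0, 0, -0.1, -0.7, 1.2, 8.2, 0, 0, -0.2, -1.4, 2.4, 8.2, 0, 0, -0.32, -2.1, 3.6, 8.2, 0, 0, -0.44, -2.8, 4.8, 8.2, 0, 0, -0.56, -3.5, 6, 8.2, 0, 0, -0.68, -4.2, 7.2, 8.2, 0, 0, -0.8, -5, 8.4, 8.2, 0, 0, -0.92, -5.8, 9.6, 8.2, 0, 0, -1.04, -6.49, 10.55, 8.2, 0, 0, -1.16, -6.49, 10.55, 8.2, 0, 0, -1.28, -6.49, 10.55, 8.2, 0, 0, -1.396, -6.49, 10.55, 8.2, 0, 0, -1.396, -6.49, 10.55, 8.2, 0, 0, -1.396, -6.49, 10.55, 8.2, 0, 0, -1.396]}}

```text
clock: 35.9
tcp_pos: [0.4375, 0.4074, 0.1788]
orientation: [-0.0, 0.12, 0.993, -0.0]
wrist_force: [0.4, 1.0, -3.8]
finger_gap: 0.0376
grip_force: 111.7
```

```bash
python3 - <<'E'
from h import *
i,K,T=cam('wrist'); np.savez('w13.npz',i=i,K=K,T=T); cv2.imwrite('pics/w13.png',i)
s=status.get_state(); p=s['tcp_pos']; o=np.array([.4243,.3438]); R=np.array([[.969,-.248],[.248,.969]]); print('tcp',1000*R@(p[:2]-o),s['finger_gap'])
lo,hi=np.array((65,80,10)),np.array((95,255,220))
m=cv2.inRange(cv2.cvtColor(i,cv2.COLOR_BGR2HSV),lo,hi)
for r in range(100,400,15):
    c=np.flatnonzero(m[r,220:350])+220
    if len(c)>20:
        D=K[0,0]*.039/(c[-1]-c[0]+1); q=np.linalg.inv(K)@[(c[0]+c[-1]+1)/2,r,1]*D; w=T[:3,:3].T@(q-T[:3,3]); print(r,c[0],c[-1],(1000*R@(w[:2]-o)).round(1),w[2].round(4))
rr=np.flatnonzero(m[:,285]); print('rows',rr.min(),rr.max())
for n in ('w5','w11'):
    d=np.load(n+'.npz'); 
    mm=cv2.inRange(cv2.cvtColor(d['i'],cv2.COLOR_BGR2HSV),np.array((65,60,20)),hi); cs,_=cv2.findContours(mm,0,1)
    for k in cs:
        if cv2.contourArea(k)>60: r=rect(k,.008,d['K'],d['T']); print(n,cv2.boundingRect(k),r,R@(r[0]-1000*o))
HSV['blue']=((105,120,30),(128,255,255))
for k in blobs(i,'blue',600): r=rect(k,.07,K,T); print('blue',cv2.boundingRect(k),r,R@(r[0]-1000*o))
E
```

```text
tcp [-2.78381981 64.86435461] 0.03760065574976164
160 233 336 [-62.5  64.4] 0.2316
175 230 340 [-58.4  64.6] 0.2408
190 231 339 [-52.9  64.7] 0.2403
205 232 338 [-47.2  64.8] 0.2398
220 233 338 [-41.7  65. ] 0.2403
235 233 336 [-35.6  64.7] 0.2398
250 234 336 [-29.8  65. ] 0.2404
265 235 336 [-23.8  65.2] 0.2409
280 236 334 [-16.5  65.1] 0.2393
295 238 333 [-8.8 65.4] 0.2375
310 238 332 [-2.1 65.2] 0.2381
325 239 332 [ 4.6 65.5] 0.2387
340 230 332 [ 2.9 63.8] 0.2503
355 240 330 [19.7 65.5] 0.2387
370 253 309 [87.7 63.5] 0.1738
rows 151 374
w5 (265, 344, 9, 31) (array([628.2, 154.8]), array([50.3, 11. ]), np.float64(-0.237)) [ 244.4511 -132.5738]
w5 (297, 340, 6, 34) (array([635. , 197.5]), array([55. ,  6.2]), np.float64(-0.268)) [240.4507 -89.5111]
w5 (45, 145, 12, 58) (array([317.1, -18.7]), array([70.8,  6.3]), np.float64(-0.567)) [ -13.9768 -377.8481]
w11 (161, 372, 16, 11) (array([640.7, 134.1]), array([20. , 17.9]), np.float64(1.223)) [ 261.6972 -149.5321]
w11 (113, 363, 13, 14) (array([614.3,  76.2]), array([26.2,  8.6]), np.float64(-1.016)) [ 250.4748 -212.1844]
w11 (336, 169, 13, 35) (array([441.8, 410.2]), array([38.3, 11.7]), np.float64(-0.253)) [ 0.4903 68.6816]
blue (194, 136, 41, 128) (array([423.2, 347.6]), array([119.4,  34. ]), np.float64(-0.24)) [-2.0083  3.4094]
```

Request:
{"name": "apply_moves", "arguments": {"moves": [0.04, 0.14, -1.2, 0, 0, 0, 0.04, 0.14, -2.4, 0, 0, 0, 0.04, 0.14, -3.6, 0, 0, 0, 0.04, 0.14, -4.4, 0, 0, 0, 0.04, 0.14, -4.9, 0, 0, 0, 0.04, 0.14, -5.3, 0, 0, 0, 0.04, 0.14, -5.7, 0, 0, 0, 0.04, 0.14, -5.7, 0, 0, 0, 0.04, 0.14, -5.7, 0, 0, 0]}}

```text
clock: 36.7
tcp_pos: [0.4386, 0.4111, 0.0365]
orientation: [-0.0, 0.121, 0.993, -0.0]
wrist_force: [-0.4, 1.6, -4.2]
finger_gap: 0.0378
grip_force: 112.0
```

Request:
{"name": "apply_moves", "arguments": {"moves": [0, 0, -0.2, 0, 0, 0, 0, 0, -0.4, 0, 0, 0, 0, 0, -0.6, 0, 0, 0, 0, 0, -0.7, 0, 0, 0, 0, 0, -0.7, 0, 0, 0]}}

```text
clock: 37.12
tcp_pos: [0.438, 0.4109, 0.0181]
orientation: [-0.0, 0.121, 0.993, -0.0]
wrist_force: [-0.2, 0.1, -3.3]
finger_gap: 0.0373
grip_force: 112.0
```

Request:
{"name": "apply_moves", "arguments": {"moves": [0, 0, 0, 0, 0, 0, 0, 0, 0, 0, 0, 0, 0, 0, 0, 0, 0, 0, 0, 0, 0, 0, 0, 0, 0, 0, 0, 0, 0, 0, 0, 0, 0.5, 0, 0, 0, 0, 0, 1.5, 0, 0, 0, 0, 0, 3, 0, 0, 0, 0, 0, 4.5, 0, 0, 0, 0, -1.5, 6, 0, 0, 0, 0, -2.4, 7, 0, 0, 0, 0, -2.4, 7, 0, 0, 0, 0, -2.4, 7, 0, 0, 0], "claw": 60}}

```text
clock: 38.2
tcp_pos: [0.4401, 0.351, 0.1972]
orientation: [0.002, 0.122, 0.993, 0.002]
wrist_force: [-0.3, 0.7, -0.0]
finger_gap: 0.0517
grip_force: 0.0
```

```bash
python3 - <<'E'
from h import *
i,K,T=cam('wrist'); cv2.imwrite('pics/w14.png',i)
HSV.update(blue=((105,120,30),(128,255,255)),yellow=((22,150,90),(32,255,255)),red=((0,180,60),(4,255,255)),green=((65,80,10),(95,255,220)))
o=np.array([.4243,.3438]); R=np.array([[.969,-.248],[.248,.969]])
for c,z in [('green',.079),('blue',.07),('red',.061),('yellow',.052)]:
    for k in blobs(i,c,600): r=rect(k,z,K,T); print(c,cv2.boundingRect(k),r,R@(r[0]-1000*o))
j,Kj,Tj=cam('top')
for k in blobs(j,'orange',80): print('cap',rect(k,.143,Kj,Tj))
E
```

```text
green (321, 114, 52, 128) (array([436.5, 409.3]), array([118.6,  42.7]), np.float64(-0.243)) [-4.4222 66.4951]
blue (257, 118, 34, 124) (array([424., 345.]), array([118.7,  29.9]), np.float64(-0.241)) [-0.5883  1.0884]
red (197, 117, 32, 121) (array([409. , 288.6]), array([118.6,  27. ]), np.float64(-0.238)) [ -1.1361 -57.2832]
yellow (153, 119, 32, 118) (array([400.1, 244.1]), array([119.,  25.]), np.float64(-0.251)) [   1.2758 -102.6109]
cap (array([652.9, -98.8]), array([42.3, 37.7]), np.float64(1.254))
cap (array([669.8, -39.6]), array([44.7, 37.7]), np.float64(1.254))
```

View pics/w14.png

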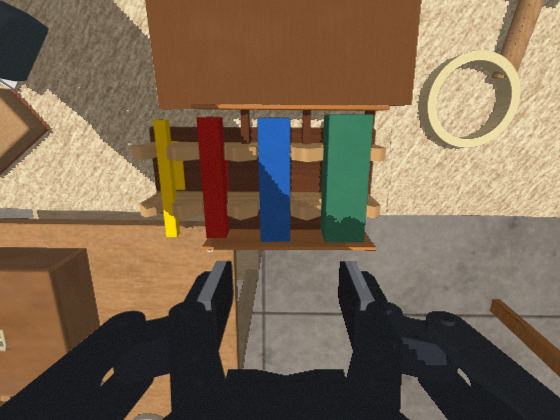

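Request:
{"name": "apply_moves", "arguments": {"moves": [0, 0, 0, 0, 0, 0, 0, 0, 0, 0, 0, 0, 0, 0, 0, 0, 0, 0, 0, 0, 0, 0, 0, 0]}}

```text
clock: 38.63
tcp_pos: [0.438, 0.3515, 0.1928]
orientation: [-0.001, 0.121, 0.993, -0.001]
wrist_force: [-0.6, 0.3, 0.4]
finger_gap: 0.0512
grip_force: 0.0
```

```bash
python3 -c "
from workcell import job
print(job.hand_in())"
```

```text
the job is handed in; nothing more can be done
None
```

I handed the job in at about 39 s, and no verdict came back: the last pictures show all four bars in their own notches and both caps that were present hung on the rail, I never went near the bottle or jar (not re-measured at the end), and the real fingertips sat about 43 mm higher than the interface text says, which I corrected for after one empty grasp.

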